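# Dial open the combination lock of the parts box

## Task

Unlock the grey parts box: turn its dial right (clockwise) to 3, left to 1, right to 2, pausing a moment on each number and never running past 3, then left again, feeling for the place below 1 where it comes up against its stop, without forcing it. Then draw the upright bolt handle on the lid fully towards the dial, let go, and leave everything else on the table and on the box where it is.

Things in the scene. Friction and masses are not known exactly. Their poses are not given: they have to be found in the camera images.
- lockbox: Grey steel lock box fixed to the table, 204 (x) x 244 (y) x 100 mm high. Origin: centre of its underside. Its flat lid carries the dial at (0, -55) mm and the bolt handle at (0, 65) mm in the box's frame. z up.
- dial (a joint): Number shown by the dial's pointer: one number is 0.2618 rad (24 numbers, 15 degrees each), 0 rad = number 0, growing clockwise (right) seen from above: 1 = 0.262, 2 = 0.524, 3 = 0.785 rad; left of 0 is negative. Be within 0.3 of a number for half a second. Stays where it is left (friction 0.04 N m). Turned only by the grip bar at dial_grip.
- dial_zero (a point): The round black stud (12 mm across) outside tick 0 of the dial's scale, on the lid on the box's +x side of the dial, 60 mm from the dial's axis, 103 mm above the table. The scale is a fixed steel ring (radius 52 mm) round the dial with 24 black ticks counted clockwise seen from above; every fourth (0, 4, 8..) is longer.
- dial_grip (a point): On the dial's vertical axis, 134 mm above the table. The dial is a black disc, radius 34 mm, its top 112 mm above the table, with an upright straight grip bar across it: 44 mm long, 14 mm thick, 112 to 144 mm above the table; take the bar across its thickness from above. x: along the bar to its pointer end (white line on that half of bar and disc); turns with the dial. z up.
- spindle (a joint): Wind-up of the spindle under the dial, rad: 0 when free, positive when the dial is pushed left against its stop; spring of 5 N m per rad. The stop is unseen and differs every time, between numbers +0.2 and -4; it is felt as a rising moment about the dial's axis. 0.2 N m (0.04 rad) is a clear feel; over 0.5 N m (0.1 rad) either way damages the spindle.
- bolt (a joint): Draw of the bolt, m: 0 = locked, 0.025 = fully drawn. Slides along the box's -y, towards the dial, friction about 3 N; stays where left. Blocked in its first 6 mm by the wheel under the dial unless that is within 0.08 rad of the stop, where it stays when the dial is let go there: the dial springs back by its wind-up only.
- bolt_grip (a point): Centre of the part to take of the bolt handle: an upright steel fin standing on the lid, 12 mm thick (box y), 30 mm wide (box x), top 137 mm above the table; this point is 123 mm above the table. It moves with the bolt. Axes as the box.
- tape: Roll of tape, 48 mm across, 18 mm high, lying on the lid's far corner beyond the bolt handle; a bystander. Origin: centre of underside.
- screw_jar: Jar, 52 mm across, 65 mm high, on the table on the box's +y side; a bystander. Origin: centre of underside.
- screwdriver: Screwdriver, 190 mm, lying before the box; a bystander.
- adapter: Black power adapter, 85 x 55 x 34 mm, on the table on the box's -y side; a bystander. Origin: centre of underside.
- truck: Toy truck with big tyres, about 200 x 170 x 130 mm, on the left of the table; a bystander. Origin: on the table under its middle.
- tea_bottle: Bottle, 66 mm across, 200 mm high, on the right of the table; a bystander. Origin: centre of underside.
- pliers: Pliers, about 150 mm long, lying on the left of the table; a bystander.
- tin: Red tin with white lid, 114 x 154 x 100 mm, on the right of the table; a bystander. Origin: centre of underside.

How it is judged:
By the outcome, as a careful person would: the job done as asked, in the order asked, and still so for the second after the job is handed in, with the robot touching nothing.
It also fails if it takes over 72 s, if anything falls off the work surface, if the arm or the gripper's body presses on something with over 40 N, if the wrist force passes 120 N, or if a joint passes its speed limit or range.

## Robot

A 7-joint arm with a two-finger parallel gripper is mounted at the origin on the work surface. World frame = base frame: x ahead of the robot, y to its left, z up, the work surface at z = 0. Lengths are in m, angles in rad, forces in N, time in s.
With the tool pointing down it reaches from about 0.425 to 0.95 m from the base axis. Payload 4.7 kg.
Tool frame: the origin (TCP) lies on the centre line of the jaws, within the pads' length; the fingertips stand 17 mm ahead of it and the grasp point (between the pads) lies 2 mm behind it; z points along the fingers, y is the line along which they close (so a half turn about z gives the same grasp; the last joint's range is limited). The gripper opens to 85 mm and grips with 20 to 120 N. Pads are 22 mm wide; open, the fingers measure 114 mm over their backs; the gripper's body (76 mm by 85 mm) begins 54 mm behind the grasp point. The pads swing forward as they close: fully open they stand 13 mm farther back than shut.
Start: joints at [1.232, 0.469, -0.049, 1.532, 0.024, 1.141, -0.082], TCP at [0.206, -0.643, 0.248] pointing down, gripper open.
Joint ranges: [-2.59, 2.59], [-0.33, 1.99], [-1.39, 1.29], [0.1, 2.45], [-1.04, 4.18], [0.21, 1.99], [-2.66, 2.66]. Speed limits (rad/s): [2.57, 2.57, 3.14, 3.14, 3.14, 3.14, 3.14].

## Interface

Orientations are given as [roll, pitch, yaw] about the fixed x, y, z axes, in that order (R = Rz(yaw) Ry(pitch) Rx(roll)).
In Python, from bench import * gives the robot as it stands. The module is installed in compiled form; this text tells all that it offers.
- The arm moves only by the tool move_arm, never from a script. Its argument "targets" is a list that holds one entry, the list of rows, each a list of 5 numbers: the shift along the tool's x, y, z in mm, then the turn about the tool's z in degrees, then the finger opening in mm, from 0 to 85.4. In form: [[[x, y, z, spin, jaw], ...]]. A call has 1 to 5 rows; each row is the pose to reach, as a shift and turn from the pose commanded when the call began, along the tool's axes at that moment; what a row does not reach only later rows make up. A row lasts 1/12 s, in which the tool goes at most 41.7 mm and 7.16 degrees, less where a joint would pass 70% of its speed; a pose out of reach is approached as far as the arm can. A call with a gripper value outside its range is refused whole. The fingers move at their own pace and stop on an object; "force" is the grip in N (left out, the last holds). Time passes only in rows, so rows that repeat a pose let the fingers close. It gives the time, the measured TCP pose, the force, the opening and the grip force at its end, in the units of the state.
- read_state(): the state, without advancing time (a new reading comes with each control period).
- snapshot(name): name is "scene" or "top"; returns a dict with "img" (384x512x3 uint8, red, green, blue), "z_map" (384x512 float32, m along the optical axis (not along the pixel's ray), 0 where there is no reading), "camera_matrix" (3x3 intrinsics, pixels), "D" ([k1, k2, p1, p2, k3] as OpenCV has them; the pictures are not rectified), "xyz" and "orientation" of the camera in the world. Camera axes: x right, y up, looking along -z (the intrinsics and any distortion apply to the point x, -y, -z); pixel columns grow to the right and rows downward; lengths in m; the calibration is good to about 2 mm. A picture is of the moment at which its call begins.
- hand_in(): hands the job in; it is judged then, once.
The state is a dict: "time_s": time; "qpos": joint angles; "dq": joint speeds; "joint_torque": joint torques, N m; "tcp_pos": TCP position; "ee_rot": TCP orientation; "ft_force": force on the tool from outside, world axes, zero at the start; "ft_torque": the same for the moment, N m; "width": opening from 0.0 (shut) to 1.0 (fully open); "gripper_force": force on a finger pad.
Only numpy, scipy, OpenCV 4.12 (cv2) and the standard library are available. Lean on these libraries where they do the work, as an engineer would, in place of code of your own. Each camera call takes 0.05 s, during which the arm holds its last target. There are 200 camera calls.

## Working session

There is one attempt and no reset: what is moved stays moved. The work goes in short steps, Python scripts to look and compute and a tool call to move; the robot and the scene stay as the last step left them, time stands still between calls to the robot, and variables do not carry over. Pictures are saved under pics/ and viewed, at most 10 in all, crops included, and the job is handed in when it is done.

Besides the shell and the picture viewer there is one more tool, called after "Emit:" as a command line: name --argument value ..., lists and objects as JSON in quotes. move_arm: Moves the arm, as the interface text tells. Its arguments: {"type":"object","properties":{"targets":{"type":"array","items":{"type":"array","items":{"type":"array","items":{"type":"number"}}}},"force":{"type":"number"}},"required":["targets"]}

```bash
mkdir -p pics; cat > h.py <<'E'
from bench import *
import numpy as np, cv2
from scipy.spatial.transform import Rotation as R
def snap(n):
    s=snapshot(n); return s
def Rc(s):
    o=np.array(s["orientation"],float)
    return o if o.shape==(3,3) else R.from_euler('xyz',o).as_matrix()
def ray(s,uv):
    p=cv2.undistortPoints(np.array(uv,float).reshape(-1,1,2),np.array(s["camera_matrix"]),np.array(s["D"],float)).reshape(-1,2)
    d=np.c_[p[:,0],-p[:,1],-np.ones(len(p))]
    return d@Rc(s).T
def onz(s,uv,z):
    d=ray(s,uv);c=np.array(s["xyz"]);return c+d*((z-c[2])/d[:,2])[:,None]
def proj(s,P):
    q=(np.atleast_2d(P)-s["xyz"])@Rc(s);q=q*[1,-1,-1]
    return cv2.projectPoints(q,np.zeros(3),np.zeros(3),np.array(s["camera_matrix"]),np.array(s["D"],float))[0].reshape(-1,2)
E
python3 - <<'E'
from h import *
for n in("top","scene"):
    s=snap(n);cv2.imwrite(f"pics/{n}0.png",cv2.resize(s["img"][...,::-1],(768,576)))
    print(n,s["xyz"],s["orientation"],s["camera_matrix"],s["D"])
print(read_state())
E
```

```text
top [0.27254804 0.00656921 1.60315591] [ 0.14911556  0.01763982 -1.58599323] [[456.08125879   0.         264.63258767]
 [  0.         456.08125879 176.84102598]
 [  0.           0.           1.        ]] [0.00285117 0.         0.         0.         0.        ]
scene [ 1.20100782 -0.06442763  1.10214463] [ 0.60889455 -0.00566272  1.49683788] [[364.71435121   0.         258.01094241]
 [  0.         364.71435121 190.18544218]
 [  0.           0.           1.        ]] [0.02393068 0.         0.         0.         0.        ]
{'time_s': 0.1, 'qpos': array([ 1.23210928,  0.4693577 , -0.04859496,  1.5335611 ,  0.02414243,
        1.1409795 , -0.08231386]), 'dq': array([ 4.53237284e-04, -2.14860401e-03,  3.23904464e-06, -2.92153751e-03,
        1.31346339e-03, -1.05782095e-03,  3.61360037e-05]), 'joint_torque': array([ 3.31480833e-04, -5.11517823e+01, -4.71771823e-02, -2.38392252e+01,
        1.07974149e-02,  4.34487520e-03,  3.57725548e-05]), 'tcp_pos': array([ 0.20563506, -0.64240847,  0.24737408]), 'ee_rot': array([-3.13987668e+00,  9.69305630e-05,  3.09819712e-01]), 'ft_force': array([-0.1943817 , -0.10188575,  0.23549502]), 'ft_torque': array([0.02144623, 0.02825399, 0.0114873 ]), 'gripper_force': 0.0, 'width': 0.9977116111243693}
```

View pics/top0.png

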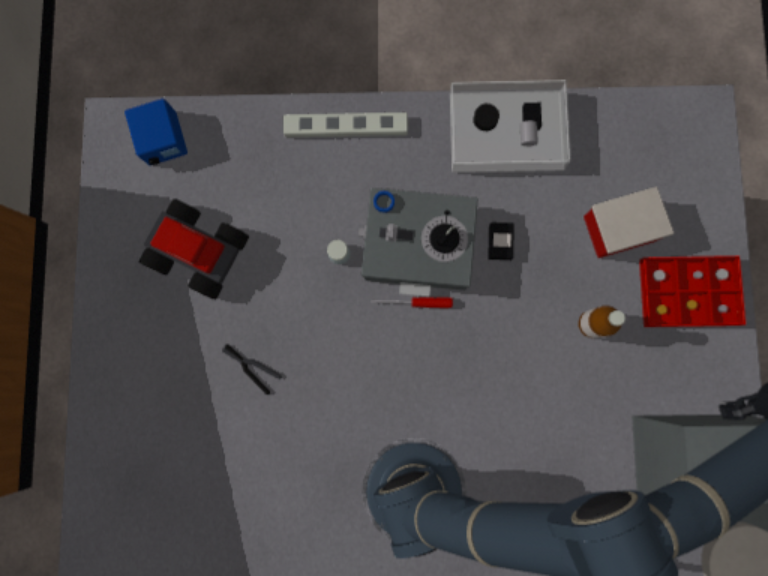

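View pics/scene0.png

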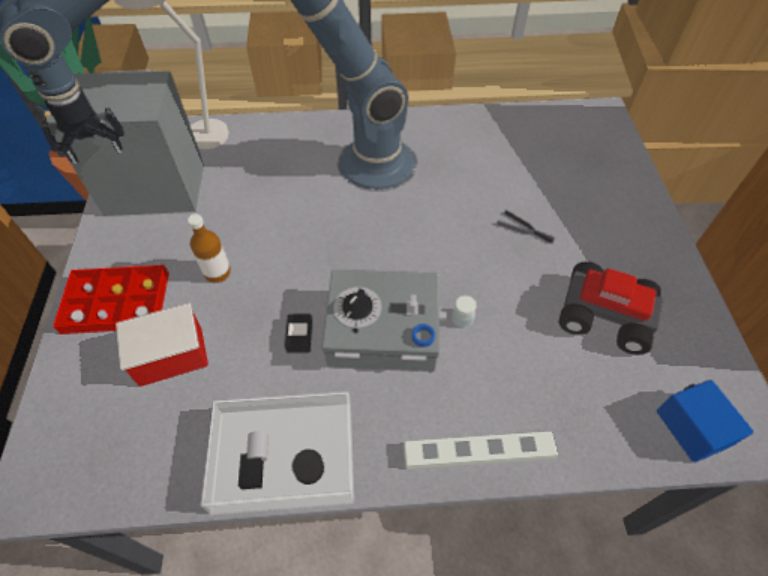

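The top view shows the box with the dial at about (445,239), the stud at (447,212) and the bolt fin at (391,232). In the scene view the dial is at (357,307) and the fin at (412,303). Next I'll take closer crops.

```bash
python3 - <<'E'
from h import *
a=snap("top");b=snap("scene")
A=cv2.resize(a["img"][120:200,235:325,::-1],None,fx=6,fy=6,interpolation=cv2.INTER_CUBIC)
B=cv2.resize(b["img"][175:250,210:300,::-1],None,fx=6,fy=6,interpolation=cv2.INTER_CUBIC)
im=np.zeros((600,800,3),np.uint8); A=cv2.resize(A,(400,356));B=cv2.resize(B,(400,333));im[:356,:400]=A;im[:333,400:]=B
cv2.imwrite("pics/crop0.png",im)
for s in(a,b):
    # lid from depth: points at z~0.1
    h,w=s["z_map"].shape;u,v=np.meshgrid(np.arange(w),np.arange(h));uv=np.c_[u.ravel(),v.ravel()]
    d=ray(s,uv);P=s["xyz"]+d*s["z_map"].ravel()[:,None]
    m=(s["z_map"].ravel()>0)&(abs(P[:,2]-.1)<.008)&(abs(P[:,1])<.3)&(P[:,0]>.4)&(P[:,0]<.85)
    mk=m.reshape(h,w).astype(np.uint8);n,l,st,c=cv2.connectedComponentsWithStats(mk);i=1+st[1:,4].argmax()
    Q=P[(l==i).ravel()];r=cv2.minAreaRect(Q[:,:2].astype(np.float32));print(r,len(Q),np.median(Q[:,2]))
    m=(abs(P[:,0]-r[0][0])<.12)&(abs(P[:,1]-r[0][1])<.13)&(P[:,2]>.122)&(P[:,2]<.16)
    for p,q in zip(uv[m],P[m]):print(p,q.round(4))
E
```

```text
((0.5659019947052002, -0.01911725103855133), (0.24713121354579926, 0.20559866726398468), 83.15349578857422) 3748 0.10029271346216895
[258 127] [0.664  0.0489 0.1226]
[250 130] [0.6538 0.0756 0.1242]
[255 139] [0.6233 0.0594 0.1221]
[259 149] [0.585  0.046  0.1414]
[260 149] [0.5852 0.0428 0.1403]
[261 149] [0.5867 0.0397 0.1327]
[262 149] [0.5856 0.0363 0.1379]
[259 150] [0.5835 0.0463 0.1327]
[260 150] [0.5821 0.0429 0.1389]
[261 150] [0.5827 0.0397 0.136 ]
[262 150] [0.582  0.0363 0.1388]
[299 150] [ 0.5784 -0.0843  0.1451]
[259 151] [0.5791 0.0462 0.1375]
[260 151] [0.5791 0.043  0.1376]
[261 151] [0.579  0.0397 0.1377]
[262 151] [0.5804 0.0365 0.1308]
[298 151] [ 0.5748 -0.0809  0.1467]
[299 151] [ 0.5747 -0.0841  0.1469]
[300 151] [ 0.5745 -0.0873  0.1477]
[301 151] [ 0.5772 -0.0915  0.1343]
[259 152] [0.5763 0.0464 0.1348]
[260 152] [0.5754 0.043  0.1392]
[261 152] [0.5753 0.0397 0.1395]
[262 152] [0.5761 0.0365 0.1349]
[297 152] [ 0.5719 -0.0777  0.1448]
[298 152] [ 0.5726 -0.0811  0.1413]
[299 152] [ 0.5724 -0.0844  0.1419]
[300 152] [ 0.5715 -0.0873  0.1463]
[301 152] [ 0.57
[... 6792 characters left out ...]
32 -0.0791  0.1289]
[238 204] [ 0.57   -0.076   0.1236]
[274 204] [0.5842 0.0374 0.1333]
[275 204] [0.5852 0.0404 0.1344]
[276 204] [0.5874 0.0432 0.1376]
[277 204] [0.586  0.0466 0.1351]
[234 205] [ 0.5743 -0.0888  0.1258]
[235 205] [ 0.5759 -0.0856  0.128 ]
[236 205] [ 0.5784 -0.0824  0.1315]
[237 205] [ 0.574  -0.0794  0.1243]
[274 205] [0.5854 0.0374 0.1292]
[275 205] [0.5857 0.0406 0.1294]
[276 205] [0.5863 0.0437 0.1299]
[277 205] [0.5866 0.0468 0.1301]
[235 206] [ 0.5771 -0.0858  0.124 ]
[236 206] [ 0.5766 -0.0827  0.1229]
[274 206] [0.5853 0.0377 0.1232]
[275 206] [0.5854 0.0409 0.1229]
[276 206] [0.5867 0.0439 0.1248]
[276 224] [0.6505 0.0374 0.1224]
[286 226] [0.6598 0.0672 0.1227]
```

View pics/crop0.png

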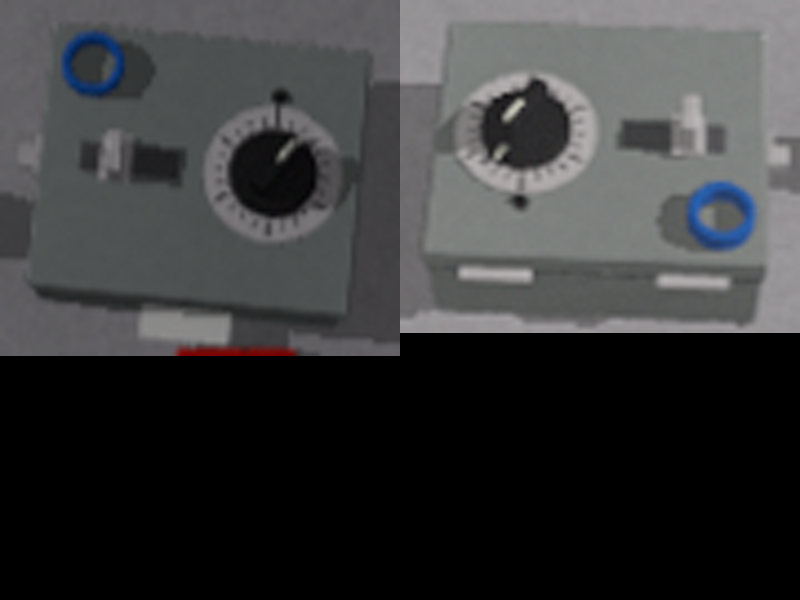

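The crops show the white pointer line, which lies about two numbers clockwise of the stud. In the top crop the stud is at (281,97) and the line runs from (250,200) to (297,140). The box is at about (0.566, -0.020) with yaw -6.6°. Next I'll fit the bar angle.

```bash
python3 - <<'E'
from h import *
yaw=np.radians(-6.6);c=np.array([.5657,-.0204]);ax=np.array([np.cos(yaw),np.sin(yaw)]);ay=np.array([-ax[1],ax[0]])
D=c-.055*ay;B=c+.065*ay;print("dial",D,"bolt",B)
for n in("top","scene"):
    s=snap(n);g=s["img"].astype(int);h,w=s["z_map"].shape
    u,v=np.meshgrid(np.arange(w),np.arange(h));uv=np.c_[u.ravel(),v.ravel()]
    P=s["xyz"]+ray(s,uv)*s["z_map"].ravel()[:,None]
    m=(np.hypot(*(P[:,:2]-D).T)<.035)&(P[:,2]>.1375)&(P[:,2]<.152)
    Q=onz(s,uv[m],.144)[:,:2];r=cv2.minAreaRect(Q.astype(np.float32));U=np.linalg.svd(Q-Q.mean(0))[2][0];U*=np.sign(U[0])
    print(n,"bar",Q.mean(0),r,"ang",np.degrees(np.arctan2(U[1],U[0])))
    q=onz(s,uv,.112)[:,:2];mw=(g.min(2).ravel()>120)&(np.hypot(*(q-D).T)<.04)
    for z in(.144,.112):
        W=onz(s,uv[mw],z)[:,:2];print(n,"white",z,W.round(4).tolist()[:14] if z==.144 else W.mean(0))
    q=onz(s,uv,.103)[:,:2];S=D+.06*ax;mb=(g.max(2).ravel()<50)&(np.hypot(*(q-S).T)<.012);
    if mb.any():print("stud",q[mb].mean(0),"pred",S,mb.sum(),"az",np.degrees(np.arctan2(*(q[mb].mean(0)-D)[::-1])))
E
```

```text
dial [ 0.55937846 -0.0750355 ] bolt [0.57317091 0.04416923]
top bar [ 0.55872124 -0.0754268 ] ((0.558718204498291, -0.07561355084180832), (0.014200679026544094, 0.04481242224574089), 49.455631256103516) ang -38.79459034583846
top white 0.144 [[0.5654, -0.0808]]
top white 0.112 [ 0.57183583 -0.08272393]
stud [ 0.61694253 -0.08255808] pred [ 0.61898082 -0.08193173] 11 az -7.44532959350292
scene bar [ 0.56070506 -0.07554754] ((0.5605100393295288, -0.07471070438623428), (0.014716786332428455, 0.04468758776783943), 47.32695388793945) ang -39.34344983405253
scene white 0.144 [[0.5416, -0.074], [0.5445, -0.0869], [0.5448, -0.0837], [0.545, -0.0805], [0.5452, -0.0774], [0.5465, -0.0583], [0.5468, -0.0552], [0.5479, -0.0933], [0.5482, -0.0902], [0.5484, -0.087], [0.5506, -0.0554], [0.5508, -0.0522], [0.5513, -0.0998], [0.5515, -0.0966]]
scene white 0.112 [ 0.55625427 -0.06161939]
stud [ 0.61452632 -0.08347511] pred [ 0.61898082 -0.08193173] 4 az -8.700806963453722
```

Emit:
move_arm --targets '[[[0,0,-40,0,60],[0,0,-80,0,60],[30,-25,-80,0,60],[60,-50,-80,0,60],[90,-75,-80,0,60]]]'

```text
time_s: 0.72
tcp_pos: [0.269, -0.5433, 0.3291]
ee_rot: [3.14, -0.001, 0.308]
ft_force: [1.0, -0.1, -0.3]
width: 0.704
gripper_force: 0.0
```

Emit:
move_arm --targets '[[[30,-26,0,0,60],[60,-51,0,0,60],[90,-77,0,0,60],[120,-102,0,0,60],[150,-128,0,0,60]]]'

```text
time_s: 1.13
tcp_pos: [0.3731, -0.3747, 0.3286]
ee_rot: [3.141, -0.0, 0.309]
ft_force: [0.5, 0.2, -0.3]
width: 0.702
gripper_force: 0.0
```

Emit:
move_arm --targets '[[[30,-26,0,0,60],[60,-51,0,0,60],[90,-77,0,0,60],[120,-102,0,0,60],[150,-128,0,0,60]]]'

```text
time_s: 1.55
tcp_pos: [0.4769, -0.2071, 0.3286]
ee_rot: [3.141, -0.0, 0.309]
ft_force: [0.5, -0.4, -0.5]
width: 0.712
gripper_force: 0.0
```

Emit:
move_arm --targets '[[[30,-26,0,7,60],[60,-51,0,14,60],[90,-77,0,21,60],[119,-102,0,28,60],[119,-102,0,35,60]]]'

```text
time_s: 1.97
tcp_pos: [0.5608, -0.068, 0.3284]
ee_rot: [-3.137, -0.001, -0.258]
ft_force: [0.9, 0.8, 0.0]
width: 0.704
gripper_force: 0.0
```

Emit:
move_arm --targets '[[[0,0,20,7,60],[0,0,40,14,60],[0,0,60,21,60],[0,0,80,22.7,60],[0,0,80,22.7,60]]]'

```text
time_s: 2.38
tcp_pos: [0.5561, -0.0752, 0.2444]
ee_rot: [3.137, 0.007, -0.657]
ft_force: [-0.5, -0.1, -0.8]
width: 0.702
gripper_force: 0.0
```

Emit:
move_arm --targets '[[[0,0,0,0,60],[0,0,0,0,60]]]'

```text
time_s: 2.55
tcp_pos: [0.5593, -0.0753, 0.2495]
ee_rot: [-3.141, -0.002, -0.657]
ft_force: [1.4, 0.1, 0.2]
width: 0.703
gripper_force: 0.0
```

```bash
python3 - <<'E'
from h import *
s=read_state();p=s["tcp_pos"];r=R.from_euler('xyz',s["ee_rot"])
print(p,s["ee_rot"],np.degrees(s["ee_rot"][2]),s["qpos"],s["ft_force"],s["ft_torque"])
print("tool delta mm to dial",1e3*r.inv().apply(np.array([.5597,-.0753,.136])-p))
E
```

```text
[ 0.55932219 -0.07530857  0.2495443 ] [-3.14053004e+00 -1.62038714e-03 -6.56520213e-01] -37.615837360831314 [ 0.30026632  0.30475254 -0.3002179   1.78756717  0.10189813  1.06239933
 -2.26375871] [1.44870875 0.14084157 0.24258596] [-0.00900595 -0.04528922  0.01001578]
tool delta mm to dial [ 1.10054926e-01 -1.16741140e-01  1.13544817e+02]
```

Emit:
move_arm --targets '[[[0,0,25,1,60],[0,0,50,2.4,60],[0,0,70,2.4,60],[0,0,80,2.4,60],[0,0,80,2.4,60]]]'

```text
time_s: 2.97
tcp_pos: [0.558, -0.0754, 0.1674]
ee_rot: [3.14, 0.002, -0.699]
ft_force: [0.1, 0.5, 1.1]
width: 0.702
gripper_force: 0.0
```

```bash
cat > st.py <<'E'
from h import *
s=read_state();p=s["tcp_pos"];r=R.from_euler('xyz',s["ee_rot"]);y=np.degrees(s["ee_rot"][2])
print(s["time_s"],p.round(4),"yaw",y.round(2),"num",((-6.8-y)/15).round(3),"q7",s["qpos"][6].round(3),"F",s["ft_force"].round(2),"T",s["ft_torque"].round(3),"w",round(s["width"],3),"g",round(s["gripper_force"],1))
print("tool mm to dial",(1e3*r.inv().apply(np.array([.5597,-.0753,.136])-p)).round(1),"bolt",(1e3*r.inv().apply(np.array([.5732,.0437,.123])-p)).round(1))
E
python3 st.py; python3 -c "
from h import *
for i,n in enumerate(('top','scene')):
    s=snap(n); q=proj(s,[.5597,-.0753,.14])[0].astype(int)
    a=cv2.resize(s['img'][q[1]-45:q[1]+45,q[0]-45:q[0]+45,::-1],(400,400),interpolation=2); b=a if i==0 else np.hstack([b,a])
cv2.imwrite('pics/near.png',b)"
```

```text
2.9667 [ 0.558  -0.0754  0.1674] yaw -40.05 num 2.216 q7 -2.335 F [0.14 0.51 1.11] T [-0.001 -0.015  0.011] w 0.702 g 0.0
tool mm to dial [ 1.3 -1.2 31.4] bolt [ -64.9 -101.    44.4]
```

View pics/near.png

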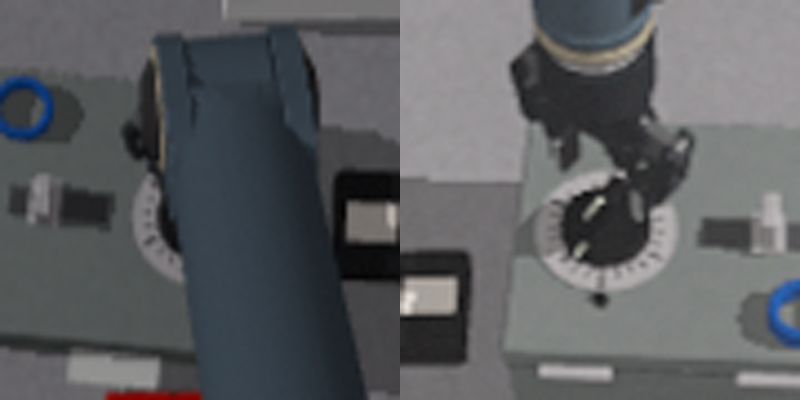

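In the scene view the open fingers straddle the bar, whose pointer line is at (590,215) of the crop. I'll descend and grip.

Emit:
move_arm --targets '[[[0,0,15,0,60],[0,0,28,0,60],[0.5,0,31,0,60],[0.5,0,31,0,60],[0.5,0,31,0,50]]]' --force 35

```text
time_s: 3.48
tcp_pos: [0.56, -0.0757, 0.1387]
ee_rot: [-3.14, -0.002, -0.699]
ft_force: [0.2, -0.4, -0.5]
width: 0.586
gripper_force: 0.0
```

```bash
python3 st.py
```

```text
3.4833 [ 0.56   -0.0757  0.1387] yaw -40.06 num 2.217 q7 -2.35 F [ 0.17 -0.39 -0.54] T [-0.018 -0.012 -0.053] w 0.586 g 0.0
tool mm to dial [-0.5 -0.1  2.7] bolt [-66.8 -99.9  15.7]
```

Emit:
move_arm --targets '[[[0,0,2,0,30],[0,0,2,0,15],[0,0,2,0,0],[0,0,2,0,0],[0,0,2,0,0]]]' --force 35

```text
time_s: 3.9
tcp_pos: [0.5584, -0.0768, 0.1361]
ee_rot: [3.14, -0.0, -0.7]
ft_force: [-3.8, -2.6, 6.0]
width: 0.156
gripper_force: 36.0
```

Emit:
move_arm --targets '[[[0,0,0,0,0],[0,0,0,0,0],[0,0,0,0,0]]]'

```text
time_s: 4.15
tcp_pos: [0.5584, -0.0768, 0.1361]
ee_rot: [3.14, -0.0, -0.7]
ft_force: [-3.2, -1.6, 5.2]
width: 0.156
gripper_force: 36.0
```

```bash
python3 st.py
```

```text
4.15 [ 0.5584 -0.0768  0.1361] yaw -40.1 num 2.22 q7 -2.351 F [-3.15 -1.56  5.22] T [-0.405  0.737  0.067] w 0.156 g 36.0
tool mm to dial [ 0.  -2.   0.1] bolt [ -66.3 -101.8   12.9]
```

Emit:
move_arm --targets '[[[0,1,0,2.5,0],[0,2,0,5,0],[0,2,0,7.5,0],[0,2,0,9,0],[0,2,0,10,0]]]'

```text
time_s: 4.57
tcp_pos: [0.5584, -0.0768, 0.1361]
ee_rot: [-3.14, -0.001, -0.874]
ft_force: [-0.6, 1.4, 3.8]
width: 0.153
gripper_force: 35.9
```

Emit:
move_arm --targets '[[[0,0,0,0,0],[0,0,0,0,0]]]'

```text
time_s: 4.73
tcp_pos: [0.5584, -0.0768, 0.1361]
ee_rot: [-3.14, -0.001, -0.873]
ft_force: [-0.1, 1.7, 4.6]
width: 0.16
gripper_force: 36.0
```

```bash
python3 st.py;python3 -c "
from h import *
for i,n in enumerate(('top','scene')):
    s=snap(n); q=proj(s,[.5597,-.0753,.14])[0].astype(int)
    a=cv2.resize(s['img'][q[1]-30:q[1]+30,q[0]-30:q[0]+30,::-1],(400,400),interpolation=2); b=a if i==0 else np.hstack([b,a])
cv2.imwrite('pics/n3.png',b)"
```

```text
4.7333 [ 0.5584 -0.0768  0.1361] yaw -50.03 num 2.882 q7 -2.501 F [-0.08  1.67  4.59] T [ 0.194  0.111 -0.076] w 0.16 g 36.0
tool mm to dial [-0.3 -2.   0.1] bolt [-82.9 -88.7  13.1]
```

View pics/n3.png

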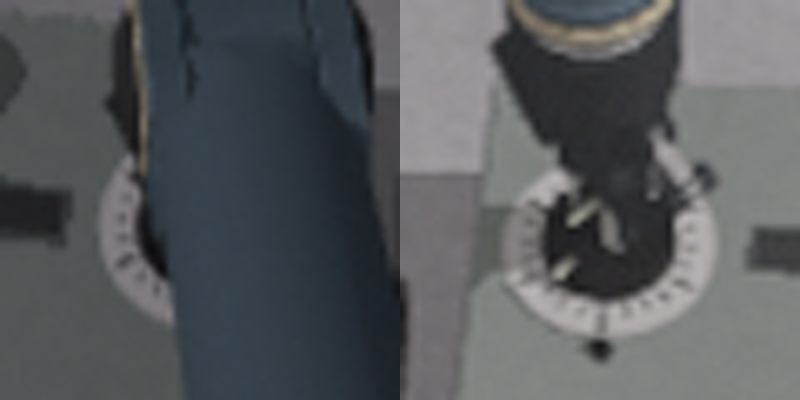

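In the scene crop the disc mark is at (565,270), about three ticks clockwise of the stud at (600,348), with the bar between the fingers. I'll measure that angle.

```bash
cat > num.py <<'E'
from h import *
def go():
    s=snap("scene");g=s["img"].astype(int);h,w=g.shape[:2]
    u,v=np.meshgrid(np.arange(w),np.arange(h));uv=np.c_[u.ravel(),v.ravel()]
    # ring: bright grey pixels in z=.1035 plane
    c=np.array([.5597,-.0753])
    q=onz(s,uv,.112)[:,:2]-c;rr=np.hypot(*q.T);lum=g.min(2).ravel()
    a=np.degrees(np.arctan2(q[:,1],q[:,0]))
    m=(rr>.022)&(rr<.032)&(lum>80)&(abs(a+20)<90)
    wt=lum[m]-60
    p=(q[m]*wt[:,None]).sum(0)/wt.sum();
    S=onz(s,uv,.103)[:,:2]-c;mb=(lum<50)&(np.hypot(*(S-[.0596,-.0071]).T)<.013)
    t=S[mb].mean(0)
    ang=lambda p:np.degrees(np.arctan2(p[1],p[0]))
    print("mark",p.round(4),m.sum(),"ang",ang(p).round(1),"stud",t.round(4),mb.sum(),ang(t).round(1),"num",((ang(t)-ang(p))/15).round(2),((-6.8-ang(p))/15).round(2))
go()
E
python3 num.py
```

```text
mark [ 0.0162 -0.0203] 7 ang -51.5 stud [ 0.0548 -0.0082] 4 -8.5 num 2.87 2.98
```

Emit:
move_arm --targets '[[[0,0,0,0.5,0],[0,0,0,0.5,0],[0,0,0,0.5,0],[0,0,0,0.5,0],[0,0,0,0.5,0]]]'

```text
time_s: 5.3
tcp_pos: [0.5584, -0.0768, 0.1361]
ee_rot: [-3.14, -0.001, -0.882]
ft_force: [0.3, -0.1, 6.1]
width: 0.156
gripper_force: 36.0
```

Emit:
move_arm --targets '[[[0,0,0,0,0],[0,0,0,0,0],[0,0,0,0,0],[0,0,0,0,0],[0,0,0,0,0]]]'

```text
time_s: 5.72
tcp_pos: [0.5584, -0.0768, 0.1361]
ee_rot: [-3.14, -0.001, -0.882]
ft_force: [-0.5, 0.5, 6.2]
width: 0.156
gripper_force: 36.0
```

Emit:
move_arm --targets '[[[0,0,0,-3,0],[0,0,0,-6,0],[0,0,0,-9,0],[0,0,0,-12,0],[0,0,0,-14,0]]]'

```text
time_s: 6.13
tcp_pos: [0.5582, -0.077, 0.1361]
ee_rot: [-3.141, -0.001, -0.635]
ft_force: [-1.0, 0.9, 5.7]
width: 0.155
gripper_force: 36.1
```

Emit:
move_arm --targets '[[[0,0,0,-3,0],[0,0,0,-6,0],[0,0,0,-9,0],[0,0,0,-12,0],[0,0,0,-14,0]]]'

```text
time_s: 6.55
tcp_pos: [0.5581, -0.0772, 0.1361]
ee_rot: [-3.141, -0.001, -0.391]
ft_force: [-0.1, -0.4, 6.9]
width: 0.155
gripper_force: 36.2
```

Emit:
move_arm --targets '[[[0,0,0,0,0],[0,0,0,0,0]]]'

```text
time_s: 6.72
tcp_pos: [0.5581, -0.0771, 0.1361]
ee_rot: [-3.141, -0.001, -0.393]
ft_force: [-0.8, 0.8, 6.3]
width: 0.155
gripper_force: 36.1
```

```bash
python3 st.py; python3 num.py
```

```text
6.7167 [ 0.5581 -0.0771  0.1361] yaw -22.53 num 1.049 q7 -2.079 F [-0.85  0.83  6.35] T [0.092 0.199 0.061] w 0.155 g 36.1
tool mm to dial [ 0.8 -2.3  0.1] bolt [ -32.4 -117.4   13.1]
mark [ 0.0237 -0.0109] 8 ang -24.6 stud [ 0.0548 -0.0082] 4 -8.5 num 1.08 1.19
```

Emit:
move_arm --targets '[[[0,0,0,-1,0],[0,0,0,-1,0],[0,0,0,-1,0],[0,0,0,-1,0],[0,0,0,-1,0]]]'

```text
time_s: 7.18
tcp_pos: [0.5581, -0.0772, 0.1361]
ee_rot: [-3.141, -0.001, -0.376]
ft_force: [-0.8, 0.3, 6.2]
width: 0.155
gripper_force: 36.1
```

Emit:
move_arm --targets '[[[0,0,0,0,0],[0,0,0,0,0],[0,0,0,0,0],[0,0,0,0,0],[0,0,0,0,0]]]'

```text
time_s: 7.6
tcp_pos: [0.5582, -0.0772, 0.1361]
ee_rot: [-3.141, -0.001, -0.376]
ft_force: [-0.4, 0.1, 6.7]
width: 0.156
gripper_force: 36.1
```

Emit:
move_arm --targets '[[[0,0,0,3,0],[0,0,0,6,0],[0,0,0,9,0],[0,0,0,12,0],[0,0,0,15,0]]]'

```text
time_s: 8.02
tcp_pos: [0.5582, -0.077, 0.1361]
ee_rot: [-3.141, -0.001, -0.64]
ft_force: [-0.9, 1.8, 5.9]
width: 0.155
gripper_force: 36.1
```

Emit:
move_arm --targets '[[[0,0,0,0,0],[0,0,0,0,0],[0,0,0,0,0],[0,0,0,0,0],[0,0,0,0,0]]]'

```text
time_s: 8.43
tcp_pos: [0.5583, -0.077, 0.1361]
ee_rot: [-3.141, -0.001, -0.638]
ft_force: [-1.8, 0.7, 6.5]
width: 0.157
gripper_force: 36.1
```

```bash
python3 st.py; python3 num.py
```

```text
8.4333 [ 0.5583 -0.077   0.1361] yaw -36.54 num 1.983 q7 -2.294 F [-1.77  0.65  6.5 ] T [ 0.181  0.165 -0.033] w 0.157 g 36.1
tool mm to dial [ 0.2 -2.2  0.1] bolt [ -59.8 -105.8   13.1]
mark [ 0.0202 -0.0166] 8 ang -39.3 stud [ 0.0548 -0.0082] 4 -8.5 num 2.06 2.17
```

Emit:
move_arm --targets '[[[0,0,0,0,0],[0,0,0,0,0],[0,0,0,0,0],[0,0,0,0,0],[0,0,0,0,0]]]'

```text
time_s: 8.9
tcp_pos: [0.5583, -0.077, 0.1361]
ee_rot: [-3.141, -0.001, -0.638]
ft_force: [-0.7, 0.7, 5.9]
width: 0.156
gripper_force: 36.1
```

Emit:
move_arm --targets '[[[0,0,0,-3,0],[0,0,0,-6,0],[0,0,0,-9,0],[0,0,0,-12,0],[0,0,0,-14,0]]]'

```text
time_s: 9.32
tcp_pos: [0.5581, -0.0772, 0.1361]
ee_rot: [-3.141, -0.001, -0.391]
ft_force: [-1.5, 0.7, 5.3]
width: 0.157
gripper_force: 36.2
```

Emit:
move_arm --targets '[[[0,0,0,-3,0],[0,0,0,-6,0],[0,0,0,-8,0],[0,0,0,-9,0],[0,0,0,-9,0]]]'

```text
time_s: 9.73
tcp_pos: [0.5581, -0.0773, 0.1361]
ee_rot: [-3.142, -0.001, -0.236]
ft_force: [-0.6, 0.5, 6.7]
width: 0.155
gripper_force: 36.2
```

```bash
cat > tz.py <<'E'
from h import *
s=read_state();y=np.degrees(s["ee_rot"][2]);print(round(s["time_s"],2),"yaw",y.round(2),"num",((-6.8-y)/15).round(2),"Tz",s["ft_torque"][2].round(3),"tau7",s["joint_torque"][6].round(3),"w",round(s["width"],3),"F",s["ft_force"].round(1))
E
python3 tz.py
```

```text
9.73 yaw -13.51 num 0.45 Tz 0.039 tau7 0.056 w 0.155 F [-0.6  0.5  6.7]
```

Emit:
move_arm --targets '[[[0,0,0,-1,0],[0,0,0,-2,0],[0,0,0,-3,0],[0,0,0,-3,0]]]'

```text
time_s: 10.07
tcp_pos: [0.5581, -0.0773, 0.1361]
ee_rot: [3.141, -0.001, -0.183]
ft_force: [-1.6, -0.1, 6.4]
width: 0.156
gripper_force: 36.2
```

```bash
python3 tz.py
```

```text
10.07 yaw -10.51 num 0.25 Tz 0.031 tau7 0.047 w 0.156 F [-1.6 -0.1  6.4]
```

Emit:
move_arm --targets '[[[0,0,0,-1,0],[0,0,0,-2,0],[0,0,0,-3,0],[0,0,0,-3,0]]]'

```text
time_s: 10.4
tcp_pos: [0.5581, -0.0774, 0.1361]
ee_rot: [3.141, -0.001, -0.131]
ft_force: [-1.4, -0.9, 6.6]
width: 0.155
gripper_force: 36.2
```

```bash
python3 tz.py
```

```text
10.4 yaw -7.51 num 0.05 Tz 0.005 tau7 0.047 w 0.155 F [-1.4 -0.9  6.6]
```

Emit:
move_arm --targets '[[[0,0,0,-1,0],[0,0,0,-2,0],[0,0,0,-3,0],[0,0,0,-3,0]]]'

```text
time_s: 10.73
tcp_pos: [0.5581, -0.0774, 0.1361]
ee_rot: [3.141, -0.001, -0.079]
ft_force: [-1.2, -0.2, 7.3]
width: 0.154
gripper_force: 36.2
```

```bash
python3 tz.py
```

```text
10.73 yaw -4.52 num -0.15 Tz 0.077 tau7 0.047 w 0.154 F [-1.2 -0.2  7.3]
```

Emit:
move_arm --targets '[[[0,0,0,-1,0],[0,0,0,-2,0],[0,0,0,-3,0],[0,0,0,-3,0]]]'

```text
time_s: 11.07
tcp_pos: [0.5581, -0.0774, 0.1361]
ee_rot: [3.141, -0.001, -0.026]
ft_force: [-1.7, -0.2, 6.8]
width: 0.157
gripper_force: 36.2
```

```bash
python3 tz.py
```

```text
11.07 yaw -1.52 num -0.35 Tz 0.101 tau7 0.047 w 0.157 F [-1.7 -0.2  6.8]
```

Emit:
move_arm --targets '[[[0,0,0,-0.7,0],[0,0,0,-1.5,0],[0,0,0,-1.5,0],[0,0,0,-1.5,0]]]'

```text
time_s: 11.4
tcp_pos: [0.5581, -0.0775, 0.1361]
ee_rot: [3.141, -0.001, -0.001]
ft_force: [-1.3, -1.0, 6.3]
width: 0.161
gripper_force: 36.2
```

```bash
python3 tz.py
```

```text
11.4 yaw -0.04 num -0.45 Tz 0.054 tau7 -0.034 w 0.161 F [-1.3 -1.   6.3]
```

Emit:
move_arm --targets '[[[0,0,0,0,0]]]'

```text
time_s: 11.48
tcp_pos: [0.5581, -0.0775, 0.1361]
ee_rot: [3.141, -0.001, -0.001]
ft_force: [-1.3, 0.7, 6.7]
width: 0.156
gripper_force: 36.2
```

```bash
python3 tz.py
```

```text
11.48 yaw -0.04 num -0.45 Tz 0.048 tau7 -0.039 w 0.156 F [-1.3  0.7  6.7]
```

Emit:
move_arm --targets '[[[0,0,0,-0.7,0],[0,0,0,-1.5,0],[0,0,0,-1.5,0],[0,0,0,-1.5,0]]]'

```text
time_s: 11.82
tcp_pos: [0.5581, -0.0775, 0.1361]
ee_rot: [3.141, -0.001, 0.025]
ft_force: [-0.9, -1.2, 6.7]
width: 0.154
gripper_force: 36.2
```

```bash
python3 tz.py
```

```text
11.82 yaw 1.45 num -0.55 Tz 0.058 tau7 -0.034 w 0.154 F [-0.9 -1.2  6.7]
```

Emit:
move_arm --targets '[[[0,0,0,0,0]]]'

```text
time_s: 11.9
tcp_pos: [0.5581, -0.0775, 0.1361]
ee_rot: [3.141, -0.001, 0.025]
ft_force: [-1.9, -1.3, 6.8]
width: 0.156
gripper_force: 36.2
```

```bash
python3 tz.py
```

```text
11.9 yaw 1.46 num -0.55 Tz 0.09 tau7 -0.039 w 0.156 F [-1.9 -1.3  6.8]
```

Emit:
move_arm --targets '[[[0,0,0,-1,0],[0,0,0,-2,0],[0,0,0,-3,0],[0,0,0,-3,0]]]'

```text
time_s: 12.23
tcp_pos: [0.5581, -0.0776, 0.1361]
ee_rot: [3.141, -0.001, 0.078]
ft_force: [-0.6, -0.8, 7.5]
width: 0.157
gripper_force: 36.2
```

```bash
python3 tz.py
```

```text
12.23 yaw 4.46 num -0.75 Tz -0.068 tau7 0.117 w 0.157 F [-0.6 -0.8  7.5]
```

Emit:
move_arm --targets '[[[0,0,0,-0.5,0],[0,0,0,-1,0],[0,0,0,-1,0],[0,0,0,-1,0]]]'

```text
time_s: 12.57
tcp_pos: [0.5581, -0.0776, 0.1361]
ee_rot: [3.141, -0.001, 0.095]
ft_force: [-0.5, -0.5, 7.1]
width: 0.158
gripper_force: 36.2
```

```bash
python3 tz.py
```

```text
12.57 yaw 5.42 num -0.81 Tz -0.078 tau7 0.079 w 0.158 F [-0.5 -0.5  7.1]
```

Emit:
move_arm --targets '[[[0,0,0,0,0]]]'

```text
time_s: 12.65
tcp_pos: [0.5581, -0.0775, 0.1361]
ee_rot: [3.141, -0.001, 0.095]
ft_force: [-1.7, -0.6, 7.6]
width: 0.155
gripper_force: 36.2
```

```bash
python3 tz.py
```

```text
12.65 yaw 5.42 num -0.81 Tz -0.064 tau7 0.079 w 0.155 F [-1.7 -0.6  7.6]
```

Emit:
move_arm --targets '[[[0,0,0,-0.5,0],[0,0,0,-1,0],[0,0,0,-1,0],[0,0,0,-1,0]]]'

```text
time_s: 12.98
tcp_pos: [0.5581, -0.0776, 0.1361]
ee_rot: [3.141, -0.001, 0.112]
ft_force: [-1.6, -0.3, 6.5]
width: 0.157
gripper_force: 36.2
```

```bash
python3 tz.py
```

```text
12.98 yaw 6.41 num -0.88 Tz -0.119 tau7 0.13 w 0.157 F [-1.6 -0.3  6.5]
```

Emit:
move_arm --targets '[[[0,0,0,0,0]]]'

```text
time_s: 13.07
tcp_pos: [0.5581, -0.0776, 0.1361]
ee_rot: [3.141, -0.001, 0.112]
ft_force: [-1.0, -0.8, 6.9]
width: 0.16
gripper_force: 36.2
```

```bash
python3 tz.py
```

```text
13.07 yaw 6.4 num -0.88 Tz -0.106 tau7 0.13 w 0.16 F [-1.  -0.8  6.9]
```

Emit:
move_arm --targets '[[[0,0,0,-0.5,0],[0,0,0,-1,0],[0,0,0,-1,0],[0,0,0,-1,0]]]'

```text
time_s: 13.4
tcp_pos: [0.5581, -0.0776, 0.1361]
ee_rot: [3.141, -0.001, 0.129]
ft_force: [-0.8, -0.6, 6.4]
width: 0.158
gripper_force: 36.2
```

```bash
python3 tz.py
```

```text
13.4 yaw 7.39 num -0.95 Tz -0.197 tau7 0.183 w 0.158 F [-0.8 -0.6  6.4]
```

Emit:
move_arm --targets '[[[0,0,0,0,0]]]'

```text
time_s: 13.48
tcp_pos: [0.5581, -0.0776, 0.1361]
ee_rot: [3.141, -0.001, 0.129]
ft_force: [-0.5, 0.2, 6.4]
width: 0.156
gripper_force: 36.2
```

```bash
python3 tz.py
```

```text
13.48 yaw 7.39 num -0.95 Tz -0.196 tau7 0.183 w 0.156 F [-0.5  0.2  6.4]
```

Emit:
move_arm --targets '[[[0,0,0,-0.4,0],[0,0,0,-0.8,0],[0,0,0,-0.8,0],[0,0,0,-0.8,0]]]'

```text
time_s: 13.82
tcp_pos: [0.5581, -0.0776, 0.1361]
ee_rot: [3.141, -0.001, 0.143]
ft_force: [-0.4, -0.1, 7.4]
width: 0.16
gripper_force: 36.2
```

```bash
python3 st.py; python3 tz.py; python3 num.py
```

```text
13.8167 [ 0.5581 -0.0776  0.1361] yaw 8.18 num -0.998 q7 -1.609 F [-0.43 -0.09  7.44] T [-0.038  0.277 -0.249] w 0.16 g 36.2
tool mm to dial [ 1.9 -2.   0.1] bolt [  32.2 -117.9   13. ]
13.82 yaw 8.18 num -1.0 Tz -0.249 tau7 0.236 w 0.16 F [-0.4 -0.1  7.4]
mark [0.0257 0.0037] 7 ang 8.3 stud [ 0.0548 -0.0082] 4 -8.5 num -1.12 -1.01
```

The stop is felt clearly: the moment rises steadily to about 0.25 N m. I'll release the dial and lift clear.

Emit:
move_arm --targets '[[[0,0,0,0,15],[0,0,0,0,25],[0,0,0,0,50],[0,0,0,0,50],[0,0,-10,0,50]]]'

```text
time_s: 14.28
tcp_pos: [0.556, -0.0771, 0.1435]
ee_rot: [-3.14, 0.005, 0.144]
ft_force: [-1.1, -0.4, -0.2]
width: 0.587
gripper_force: 0.0
```

Emit:
move_arm --targets '[[[0,0,-20,0,50],[0,0,-50,0,50],[0,0,-60,5,50],[0,0,-60,10,50],[0,0,-60,15,50]]]'

```text
time_s: 14.7
tcp_pos: [0.5584, -0.0771, 0.2072]
ee_rot: [3.142, -0.003, -0.122]
ft_force: [0.4, -0.3, -0.0]
width: 0.586
gripper_force: 0.0
```

Emit:
move_arm --targets '[[[0,-30,0,0,50],[0,-60,0,0,50],[0,-90,0,0,50],[0,-115,0,0,50],[0,-120,0,0,50]]]'

```text
time_s: 15.12
tcp_pos: [0.5718, 0.0482, 0.2064]
ee_rot: [-3.138, -0.001, -0.11]
ft_force: [0.0, 0.4, -0.5]
width: 0.586
gripper_force: 0.0
```

Emit:
move_arm --targets '[[[0,0,0,0,50],[0,0,0,0,50]]]'

```text
time_s: 15.28
tcp_pos: [0.5718, 0.0413, 0.2055]
ee_rot: [3.141, -0.0, -0.118]
ft_force: [0.3, -1.4, -0.3]
width: 0.586
gripper_force: 0.0
```

```bash
python3 st.py; python3 num.py;  python3 -c "
from h import *
s=read_state();r=R.from_euler('xyz',s['ee_rot']);print((1e3*r.inv().apply(np.array([.5722,.0417,.125])-s['tcp_pos'])).round(1))
for i,n in enumerate(('top','scene')):
    s=snap(n); q=proj(s,[.5697,.01,.12])[0].astype(int)
    a=cv2.resize(s['img'][q[1]-45:q[1]+45,q[0]-45:q[0]+45,::-1],(400,400),interpolation=2); b=a if i==0 else np.hstack([b,a])
cv2.imwrite('pics/bolt.png',b)"
```

```text
15.2833 [0.5718 0.0413 0.2055] yaw -6.76 num -0.002 q7 -2.025 F [ 0.32 -1.39 -0.26] T [-0.044 -0.047  0.001] w 0.586 g 0.0
tool mm to dial [  1.7 117.1  69.6] bolt [ 1.1 -2.6 82.5]
mark [0.0255 0.0022] 8 ang 5.0 stud [ 0.0548 -0.0082] 4 -8.5 num -0.9 -0.79
[ 0.3 -1.5 80.4]
```

View pics/bolt.png

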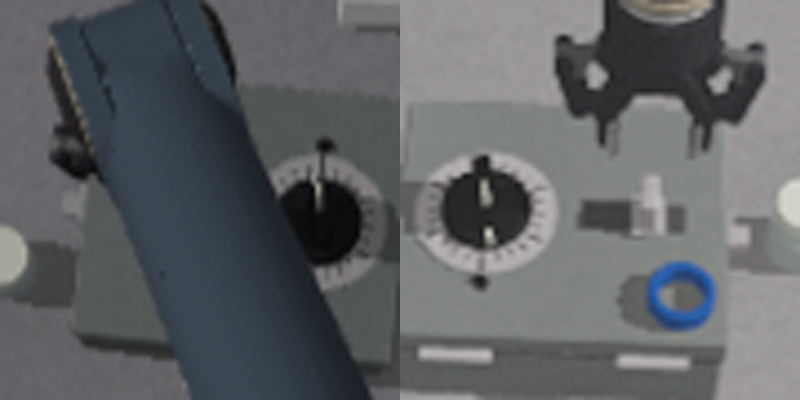

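The fin at (650,205) in the scene crop is centred between the open fingers at (608,130) and (697,130). The dial sprang back about 3°. I'll descend, grip and draw.

Emit:
move_arm --targets '[[[0,-1,25,0,50],[0,-1,50,0,50],[0,-1,68,0,50],[0,-1,78,0,50],[0,-1,79,0,50]]]'

```text
time_s: 15.85
tcp_pos: [0.5706, 0.0415, 0.1242]
ee_rot: [3.14, 0.004, -0.12]
ft_force: [-0.0, -1.2, 0.0]
width: 0.584
gripper_force: 0.0
```

Emit:
move_arm --targets '[[[0,0,0,0,30],[0,0,0,0,10],[0,0,0,0,0],[0,0,0,0,0],[0,0,0,0,0]]]' --force 30

```text
time_s: 16.27
tcp_pos: [0.5728, 0.0419, 0.1278]
ee_rot: [3.14, -0.003, -0.119]
ft_force: [-0.9, -4.0, 5.8]
width: 0.134
gripper_force: 34.8
```

```bash
python3 st.py
```

```text
16.2667 [0.5728 0.0419 0.1278] yaw -6.8 num 0.0 q7 -2.081 F [-0.9  -3.98  5.84] T [-0.7    0.298  0.107] w 0.134 g 34.8
tool mm to dial [  0.9 117.9  -8. ] bolt [ 0.2 -1.9  4.8]
```

Emit:
move_arm --targets '[[[0,2,0,0,0],[0,4,0,0,0],[0,6,0,0,0],[0,8,0,0,0],[0,8,0,0,0]]]'

```text
time_s: 16.68
tcp_pos: [0.5722, 0.0368, 0.1278]
ee_rot: [-3.139, -0.003, -0.117]
ft_force: [-0.2, 1.1, 6.5]
width: 0.134
gripper_force: 35.0
```

```bash
python3 st.py
```

```text
16.6833 [0.5722 0.0368 0.1278] yaw -6.71 num -0.006 q7 -2.067 F [-0.19  1.09  6.49] T [0.504 0.06  0.096] w 0.134 g 35.0
tool mm to dial [  0.7 112.8  -8.5] bolt [ 0.2 -7.   4.8]
```

Emit:
move_arm --targets '[[[0,3,0,0,0],[0,6,0,0,0],[0,9,0,0,0],[0,12,0,0,0],[0,14,0,0,0]]]'

```text
time_s: 17.1
tcp_pos: [0.5706, 0.0232, 0.1278]
ee_rot: [-3.139, -0.003, -0.117]
ft_force: [1.1, 2.5, 7.3]
width: 0.137
gripper_force: 34.9
```

Emit:
move_arm --targets '[[[0,2,0,0,0],[0,4,0,0,0],[0,6,0,0,0],[0,7,0,0,0],[0,7,0,0,0]]]'

```text
time_s: 17.52
tcp_pos: [0.5699, 0.0168, 0.1278]
ee_rot: [-3.138, -0.004, -0.117]
ft_force: [1.1, 4.1, 6.6]
width: 0.134
gripper_force: 34.9
```

```bash
python3 st.py
```

```text
17.5167 [0.5699 0.0168 0.1278] yaw -6.68 num -0.008 q7 -2.029 F [1.05 4.1  6.58] T [ 0.816  0.017 -0.011] w 0.134 g 34.9
tool mm to dial [ 0.6 92.6 -8.5] bolt [  0.1 -27.1   4.9]
```

Emit:
move_arm --targets '[[[0,1,0,0,0],[0,2,0,0,0],[0,3,0,0,0],[0,3,0,0,0]]]'

```text
time_s: 17.85
tcp_pos: [0.5698, 0.0166, 0.1278]
ee_rot: [-3.134, -0.004, -0.115]
ft_force: [1.3, 7.7, 4.6]
width: 0.134
gripper_force: 34.6
```

```bash
python3 st.py
```

```text
17.85 [0.5698 0.0166 0.1278] yaw -6.58 num -0.014 q7 -2.024 F [1.27 7.69 4.6 ] T [ 1.786 -0.226 -0.029] w 0.134 g 34.6
tool mm to dial [ 0.5 92.4 -8.9] bolt [  0.2 -27.2   5. ]
```

Emit:
move_arm --targets '[[[0,-2,0,0,0],[0,-2,0,0,20],[0,-2,0,0,40],[0,-2,0,0,45],[0,-2,0,0,45]]]'

```text
time_s: 18.27
tcp_pos: [0.568, 0.0124, 0.1258]
ee_rot: [3.141, 0.001, -0.119]
ft_force: [0.6, 0.5, -0.1]
width: 0.526
gripper_force: 0.0
```

Emit:
move_arm --targets '[[[0,0,-15,0,45],[0,0,-40,0,45],[0,0,-75,0,45],[0,0,-110,0,45],[0,0,-140,0,45]]]'

```text
time_s: 18.68
tcp_pos: [0.5684, 0.0128, 0.2682]
ee_rot: [3.142, -0.001, -0.119]
ft_force: [1.3, 0.6, -0.9]
width: 0.528
gripper_force: 0.0
```

Emit:
move_arm --targets '[[[0,0,0,0,45],[0,0,0,0,45],[0,0,0,0,45]]]'

```text
time_s: 18.93
tcp_pos: [0.5677, 0.0126, 0.2654]
ee_rot: [3.141, 0.002, -0.119]
ft_force: [-1.5, 0.2, 0.4]
width: 0.528
gripper_force: 0.0
```

```bash
python3 st.py; python3 num.py;  python3 -c "
from h import *
s=snap('scene');h,w=s['z_map'].shape;u,v=np.meshgrid(np.arange(w),np.arange(h));uv=np.c_[u.ravel(),v.ravel()]
P=s['xyz']+ray(s,uv)*s['z_map'].ravel()[:,None]
m=(abs(P[:,0]-.5705)<.03)&(abs(P[:,1]-.03)<.045)&(P[:,2]>.128)&(P[:,2]<.145);print('fin',P[m].mean(0),m.sum())
q=proj(s,[.5697,-.01,.12])[0].astype(int)
cv2.imwrite('pics/end.png',cv2.resize(s['img'][q[1]-60:q[1]+60,q[0]-60:q[0]+60,::-1],(600,600),interpolation=2))"
```

```text
18.9333 [0.5677 0.0126 0.2654] yaw -6.8 num 0.0 q7 -1.941 F [-1.46  0.19  0.42] T [-0.007  0.034  0.033] w 0.528 g 0.0
tool mm to dial [  2.7  88.1 129.4] bolt [  2.  -31.6 142.3]
mark [0.0254 0.0023] 8 ang 5.2 stud [ 0.0548 -0.0082] 4 -8.5 num -0.91 -0.8
fin [0.57181217 0.01830608 0.13622282] 35
```

View pics/end.png

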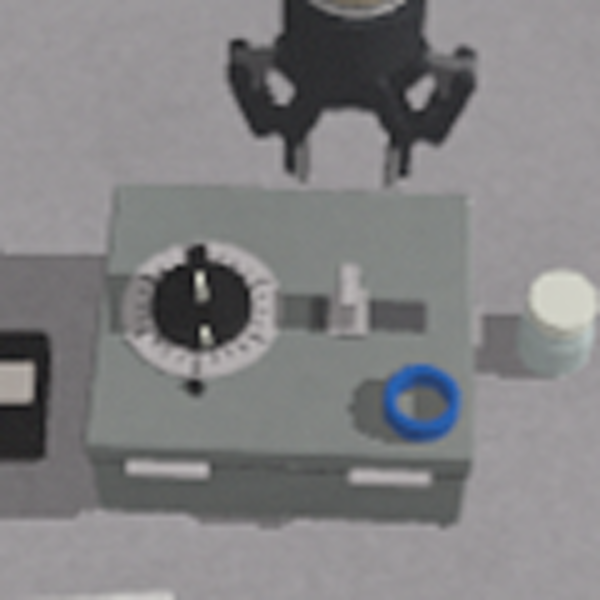

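The fin at (350,300) is drawn about 25 mm towards the dial. The dial is at its stop, the tape and jar have not moved, and the gripper is clear.

```bash
python3 -c "
from bench import *
print(hand_in())"
```

```text
the job is handed in; nothing more can be done
None
```

The dial was turned to 3, 1 and 2 and then left to its stop (felt at about 0.25 N m, just right of -1), the bolt was drawn its full 25 mm to its end stop and let go, nothing else on or around the box was seen to move, and the job is handed in at about 19 s.

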